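# Load the tying-tape reel into its bench dispenser

### The arm

A 6-joint arm with a two-finger parallel gripper is mounted at the origin on the work surface; the furniture and walls round the work are solid. World frame = base frame: x ahead of the robot, y to its left, z up, the work surface at z = 0. Lengths are in m, angles in rad, forces in N, time in s.
With the tool pointing down it reaches from about 0.375 to 0.9 m from the base axis. Payload 3.1 kg.
Tool frame: the origin (TCP) lies on the centre line of the jaws, within the pads' length; the fingertips stand arm.tcp_to_tips ahead of it and the grasp point (between the pads) lies 5 mm behind it (arm.tcp_to_tips is the distance from the TCP to the fingertips, in m); z points along the fingers, y is the direction in which the jaws open and shut (so a half turn about z gives the same grasp; the last joint's range is limited). The gripper opens to 85 mm and grips with 20 to 120 N. Pads are 22 mm wide; open, the fingers measure 114 mm over their backs; the gripper's body (76 mm by 85 mm) begins 54 mm behind the grasp point. The pads swing forward as they close: fully open they stand 13 mm farther back than shut.
Start: joints at [-1.47, 0.527, 1.433, -0, 1.181, -0.178], TCP at [0.173, -0.601, 0.245] pointing down, gripper open.
Joint ranges: [-3.08, 3.08], [-0.75, 2.2], [0.22, 2.44], [-1.43, 4.57], [0, 2.65], [-2.85, 2.85]. Speed limits (rad/s): [2.79, 2.79, 3.14, 3.14, 3.14, 3.14].

### API

Orientations are given as a unit quaternion [x, y, z, w].
In Python, from workcell import arm gives the robot as it stands.
- The arm moves only by the shell command python3 -m jog 'ROWS' [FORCE]. ROWS is a JSON object of lists of equal length, an entry for each row: "travel": the shift along the world's x, y, z in units of 25 mm (1.0 is 25 mm), a list of three; "rotation": the turn, a rotation vector about the world's x, y, z in degrees, a list of three; "claw": the opening in per cent of the stroke, from 0 (shut) to 100 (fully open). A call has 1 to 10 rows; each row is the pose to reach, as a shift and turn from the pose commanded when the call began; what a row does not reach only later rows make up. A row lasts 1/12 s, in which the tool goes at most 41.7 mm and 7.16 degrees, less where a joint would pass 70% of its speed; a pose out of reach is approached as far as the arm can. A call with a gripper value outside its range is refused whole. The fingers move at their own pace and stop on an object; FORCE is the grip in N (left out, the last holds). Time passes only in rows, so rows that repeat a pose let the fingers close. It gives the time, the measured TCP pose, the force and the opening at its end, in the units of the state.
- arm.get_obs(): the state, without advancing time (a new reading comes with each control period).
- arm.capture(name): name is "scene" or "top" or "wrist"; returns a dict with "image" (420x560x3 uint8, red, green, blue), "fx", "fy", "cx", "cy" (pixels), "position" and "orientation" of the camera in the world. Camera axes: x right, y down, z forward; pixel columns grow to the right and rows downward; lengths in m; the calibration is good to about 2 mm. A picture is of the moment at which its call begins. There is no depth.
- arm.hand_in(): hands the job in, once; it reports no verdict.
Trained networks look in a picture, given as the dict that the camera call returned (one of the last four; its "shot" number tells which), for a name from the list of things; names that differ only in an ending like _2 or _b are one class to them, and where a whole thing is asked for, a point or a joint stands for the part that bears it (a point fixed in the world has none). Each returns a list of dicts, best first, with "confidence" (0 to 1); they miss things now and then, are a little off and sometimes report something else, mostly with a low value. They report only what shows in the picture. A call takes as long as a camera call. They do not tell look-alikes from the thing itself.
- arm.cut_out(target, picture): "pixels" (420x560 bool, what is visible of it) and "position" ([column, row] in pixels, amid what is visible of it).
The state is a dict: "clock": time; "qpos": joint angles; "dq": joint speeds; "joint_efforts": joint torques, N m; "tcp_pos": TCP position; "tcp_rot": TCP orientation; "wrist_force": force on the tool from outside, world axes, zero at the start; "ft_torque": the same for the moment, N m; "gripper_width": finger opening in m.
Only numpy, scipy, OpenCV 4.12 (cv2) and the standard library are available. Lean on these libraries where they do the work, as an engineer would, in place of code of your own. Each camera call takes 0.05 s, during which the arm holds its last target.

### The job

Load the tape reel into its dispenser without gripping or lifting it: with the fingertips, roll it gently up the sloped gutter, over the sprung catch, until it sits between the raised catch and the end stop and cannot roll back. Then push the drag arm over from behind, so that it tips forward and its roller rests on the tape between the reel's flanges. Leave the things on the table beside the dispenser where they are.

Things in the scene. Friction and masses are not known exactly. Their poses are not given: they have to be found in the camera images.
- lane (a point): Dispenser: fixed aluminium gutter sloping 0.14 rad, 117 mm wide inside, sides 23 mm high, on a plywood base board. This point: middle of its floor at the downhill face of the end stop, 67 mm above the table. x runs uphill along the floor, y across, z square to the floor; 'lane' numbers are mm in this frame. A lip 12 mm high closes the foot at x = -252.
- dispenser: The whole dispenser, 330 x 134 mm base board; origin on the table under its middle, x level, pointing to the uphill end, z up. The end stop (lane x 0 to 3) is two uprights 58 mm high with a slot 57 mm wide between them; behind it two hinge ears (lane x 0 to 45, y -30 and +30) reach 79 mm above the floor.
- reel_center (a point): Reel of cotton tape, about 0.16 kg: flanges 88 mm diameter, 3 mm thick, 99 mm apart, on a wound core 54 mm in diameter. It lies across the gutter (its own z across) and rolls on its flanges. This point: its centre, 44 mm above the floor; at the start at lane x = -221 against the lip, at x = -44 against the end stop. Let go below the catch it rolls back to the lip.
- catch (a joint): One-way catch: steel flap across the whole gutter, hinged on the floor at lane x = -131 (its downhill edge), 42 mm long. 0 = raised by a weak spring, 0.47 = pressed flat. The reel rolled over it from below presses it down (1 to 3 N of push). It is fully up behind the reel once the reel's centre is uphill of x = -57, and holds it there, about 12 mm short of the end stop.
- catch_edge (a point): Middle of the catch's free uphill edge: at lane (-94, 0, 21) when raised.
- drag_arm (a joint): Drag arm: steel bar 18 x 4 mm, 80 mm from hinge to roller axis, on the gutter's middle line. 0 = parallel to the floor pointing downhill, 1.57 = square to it, about 2.1 = leaning back uphill on its limit as at the start. Pushed from behind (uphill side) it swings forward easily (under 1 N); past upright it falls slowly by itself and rests near 0.17 on a loaded reel.
- drag_hinge (a point): Hinge axis of the drag arm, behind the end stop at lane (30, 0, 65); axis across the gutter.
- drag_tip (a point): Centre of the black rubber roller at the drag arm's free end (16 mm diameter, 32 mm long, across the gutter). While the arm leans back it is at about lane (70, 0, 134), some 0.2 m above the table.
- bobbin: Bystander: small wooden bobbin of linen thread, 33 mm diameter, 42 mm high, standing on the table on the side of the dispenser nearer the robot. Origin at the centre of its underside.
- bone_folder: Bystander: flat bone folder, 23 x 154 x 8 mm, lying on the table on the side of the dispenser nearer the robot. Origin at the centre of its underside, long along its own y.
- label_pad: Bystander: pad of labels, 50 x 76 x 14 mm, lying on the table on the side of the dispenser away from the robot. Origin at the centre of its underside.
- clip: Bystander: bulldog clip, 26 x 32 x 48 mm, standing on the table on the side of the dispenser away from the robot. Origin at the centre of its underside.
Things that resemble listed ones, but are neither listed nor needed, are in the scene too. Of the things like the part that bears reel_center, leave any that is purple; of the rest the larger one is meant.

How it is judged:
By the outcome, as a careful person would: the job done as asked, in the order asked, and still so for the second after the job is handed in, with the robot touching nothing.
It also fails if it takes over 56 s, if anything falls off the work surface, if the arm or the gripper's body presses on something with over 40 N, if the wrist force passes 120 N, or if a joint passes its speed limit or range.

## Working session

There is one attempt and no reset: what is moved stays moved. The work goes in short steps, Python scripts to look and compute and a shell command to move; the robot and the scene stay as the last step left them, time stands still between calls to the robot, and variables do not carry over. Pictures are saved under pics/ and viewed, and the job is handed in when it is done.

```bash
mkdir -p pics; ls; python3 - <<'E'
from workcell import arm
import cv2,numpy as np
print(arm.get_obs(), arm.tcp_to_tips)
for n in ["scene","top"]:
    p=arm.capture(n)
    print(n,p["fx"],p["fy"],p["cx"],p["cy"],p["position"],p["orientation"],p["shot"])
    im=p["image"][:,:,::-1].copy()
    cv2.imwrite(f"pics/{n}0.png",im)
    for t in ["reel_center","dispenser","catch","drag_arm","drag_tip","bobbin","bone_folder","label_pad","clip","lane","catch_edge","drag_hinge"]:
        try:
            for r in arm.cut_out(t,p): print(n,t,round(r["confidence"],2),np.round(r["position"],1),r["pixels"].sum())
        except Exception as e: print(t,e)
E
```

```text
pics
{'clock': 0.0, 'qpos': array([-1.46950039e+00,  5.28471277e-01,  1.43389950e+00,  4.91293910e-06,
        1.18142899e+00, -1.78459894e-01]), 'dq': array([ 8.29563832e-04, -4.97062222e-04,  7.77623997e-05,  1.50640969e-03,
       -9.95280676e-04, -4.61417246e-04]), 'joint_efforts': array([-1.68073671e-03, -4.42357886e+01, -1.78029066e+01, -3.39102062e-04,
        8.68867995e-03, -7.35265502e-06]), 'tcp_pos': array([ 0.1725581 , -0.5999861 ,  0.24433136]), 'tcp_rot': array([ 9.90232552e-01,  1.39421212e-01,  4.48366771e-05, -1.10264672e-03]), 'wrist_force': array([-0.76350169, -0.01893804,  0.23877625]), 'ft_torque': array([0.01002974, 0.00060006, 0.01646813]), 'gripper_width': 0.08541271196224892} 0.014
scene 497.5491594597402 497.5491594597402 276.77218648156617 215.20073603961288 [-0.37038683  0.5796915   0.57847417] [-0.33954944  0.7663754  -0.49479363  0.229247  ] 1
scene reel_center 0.7 [249.9 214.9] 744
scene reel_center 0.7 [354.6 256.9] 231
scene catch 0.61 [237.9 231.9] 67
scene drag_arm 0.86 [187.2 206.6] 382
scene drag_tip 0.85 [187.9 202. ] 331
scene bobbin 0.6 [259. 
[... 338 characters left out ...]
50616 200.23561326499447 [ 0.32964989 -0.13009294  1.12478603] [-0.70132461  0.70920923 -0.03937817  0.06012834] 2
top reel_center 0.79 [297.8 185. ] 962
top reel_center 0.7 [383.6 278.5] 510
top reel_center 0.62 [326.5 279.3] 258
top dispenser 0.61 [244.9 200.3] 4549
top catch 0.72 [260.1 195.9] 504
top drag_arm 0.72 [193.5 204.5] 244
top drag_tip 0.85 [197.  204.5] 272
top bobbin 0.68 [250.4 241.9] 120
top bone_folder 0.74 [292.  240.1] 315
top bone_folder 0.28 [257.8 196.3] 461
top label_pad 0.9 [232.  167.5] 429
top clip 0.52 [269.2 157.1] 55
top lane 0.94 [242.2 202.4] 4671
top catch_edge 0.77 [257.5 197.4] 491
top catch_edge 0.68 [246.9 243.4] 120
top drag_hinge 0.78 [246.  202.1] 4585
```

View pics/scene0.png

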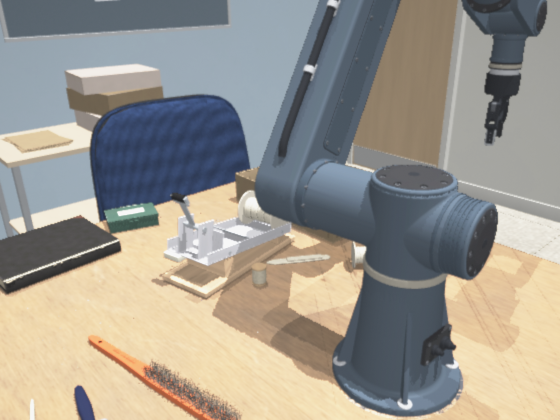

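View pics/top0.png

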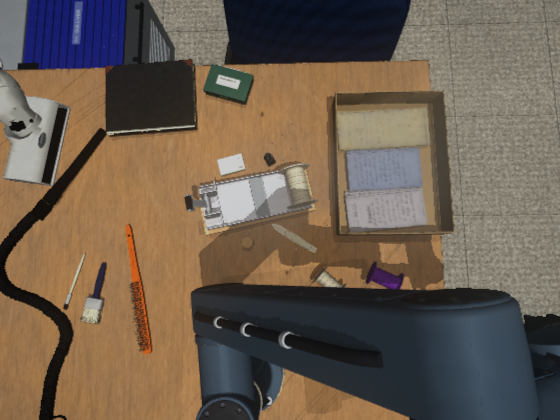

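```bash
cat > h.py <<'E'
from workcell import arm
import cv2,numpy as np
from scipy.spatial.transform import Rotation as R
def P(p,X):
    X=np.atleast_2d(X); c=R.from_quat(p["orientation"]).inv().apply(X-np.array(p["position"]))
    return np.c_[p["fx"]*c[:,0]/c[:,2]+p["cx"],p["fy"]*c[:,1]/c[:,2]+p["cy"]]
def ray(p,uv):
    d=R.from_quat(p["orientation"]).apply([(uv[0]-p["cx"])/p["fx"],(uv[1]-p["cy"])/p["fy"],1]); return np.array(p["position"]),d
def atz(p,uv,z):
    o,d=ray(p,uv); return o+d*(z-o[2])/d[2]
def lane2w(L,x,y,yaw,z0=.067,s=.14):
    L=np.atleast_2d(L)/1000.
    M=R.from_euler("z",yaw)*R.from_euler("y",-s)
    return M.apply(L)+[x,y,z0]
def lines():
    S=[]
    h=58.5
    for y in(-h,h): S+=[[(-252,y,0),(0,y,0)],[(-252,y,23),(0,y,23)]]
    S+=[[(-252,-h,0),(-252,h,0)],[(-252,-h,12),(-252,h,12)],[(-131,-h,0),(-131,h,0)],[(-94,-h,21),(-94,h,21)]]
    for a,b in((-h,-28.5),(28.5,h)): S+=[[(0,a,58),(0,b,58)],[(0,a,0),(0,a,58)],[(0,b,0),(0,b,58)]]
    S+=[[(30,0,65),(70,0,134)],[(70,-16,134),(70,16,134)]]
    return S
def draw(p,pose,box,k,fn):
    x0,y0,x1,y1=box
    im=cv2.resize(p["image"][y0:y1,x0:x1,::-1],None,fx=k,fy=k,interpolation=cv2.INTER_CUBIC)
    raw=im.copy()
    if pose is not None:
        for a,b in lines():
            q=(P(p,lane2w([a,b],*pose))-[x0-.5,y0-.5])*k
            cv2.line(im,tuple(map(int,q[0])),tuple(map(int,q[1])),(0,0,255),1,cv2.LINE_AA)
        t=np.linspace(0,6.3,40)
        for yy in(-50,50):
            q=(P(p,lane2w(np.c_[-221+44*np.cos(t),0*t+yy,44+44*np.sin(t)],*pose))-[x0-.5,y0-.5])*k
            cv2.polylines(im,[q.astype(int)],True,(0,200,0),1,cv2.LINE_AA)
    cv2.imwrite(fn,im); cv2.imwrite(fn.replace(".png","_raw.png"),raw)
E
python3 - <<'E'
from h import *
from scipy.optimize import least_squares
s=arm.capture("scene"); t=arm.capture("top")
# chamfer-free start: drag_tip + reel
obs=[]
for p,n in((s,"s"),(t,"t")):
    for tg,L in(("drag_tip",(66,0,128)),("reel_center",(-221,0,44))):
        obs.append((p,arm.cut_out(tg,p)[0]["position"],L))
f=lambda v:np.concatenate([P(p,lane2w(L,*v))[0]-uv for p,uv,L in obs])
r=least_squares(f,[.35,0.05,1.5]); print(r.x,r.fun)
np.save("pose.npy",r.x)
draw(t,r.x,(170,140,350,270),4,"pics/t1.png"); draw(s,r.x,(140,170,310,310),4,"pics/s1.png")
import pickle; pickle.dump((s,t),open("st.pkl","wb"))
E
```

```text
[ 0.40166474 -0.00184436  1.1075935 ] [ 34.06467056  -9.68564941 -14.31054689 -23.6895991   25.58662645
  10.40764988 -64.78534239 -10.56822255]
```

View pics/t1.png

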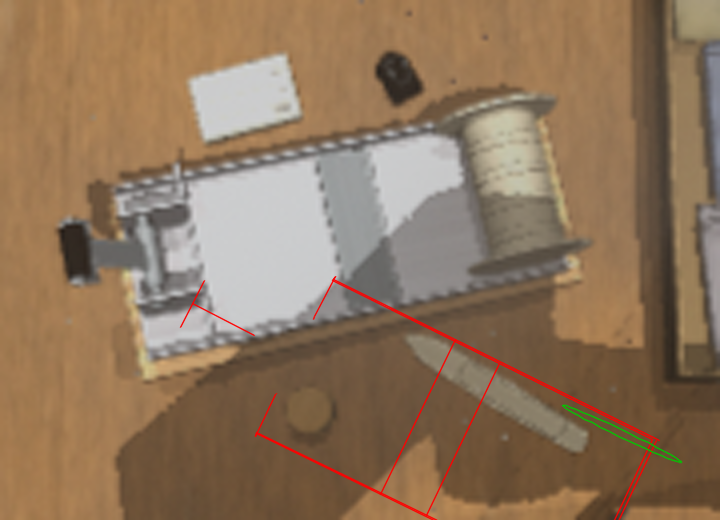

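View pics/s1.png

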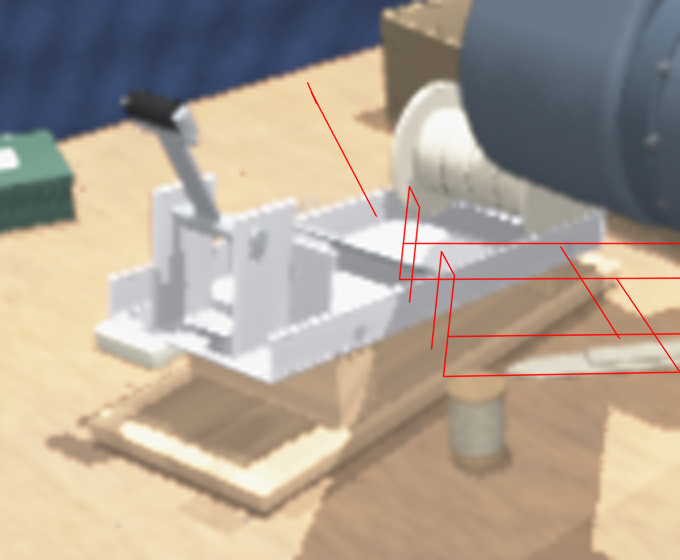

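View pics/t1_raw.png

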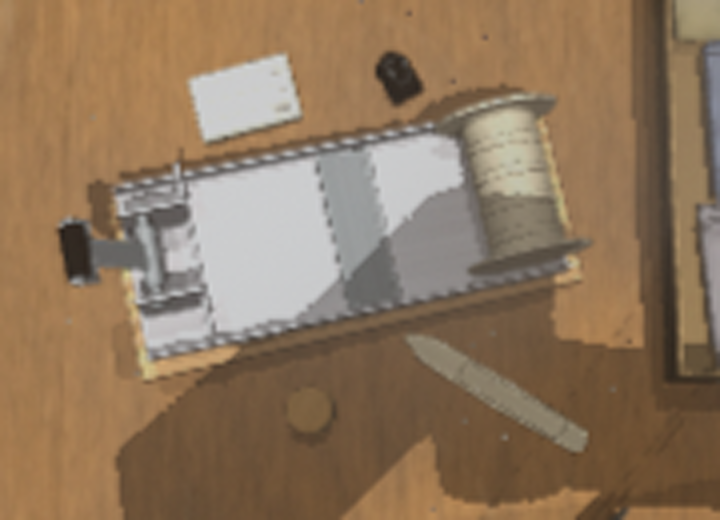

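```bash
python3 - <<'E'
from h import *
import pickle
from scipy.optimize import least_squares
s,t=pickle.load(open("st.pkl","rb"))
T=lambda a,b:np.array([a/4+170-.5,b/4+140-.5]); S=lambda a,b:np.array([a/4+140-.5,b/4+170-.5])
obs=[(t,T(319,156),(-94,-58.5,21)),(t,T(347,303),(-94,58.5,21)),(t,T(75,252),(70,0,134)),(t,T(514,184),(-221,0,44)),(s,S(152,110),(70,0,134)),(s,S(603,215),(-252,58.5,23))]
f=lambda v:np.concatenate([P(p,lane2w(L,*v))[0]-uv for p,uv,L in obs])
r=least_squares(f,[.35,0.05,1.5],loss="soft_l1"); print(r.x,f(r.x).round(1))
np.save("pose.npy",r.x)
draw(t,r.x,(170,140,350,270),4,"pics/t2.png"); draw(s,r.x,(140,170,310,310),4,"pics/s2.png")
E
```

```text
[0.46933929 0.06576135 1.77205645] [-0.9 -1.5  0.5  2.3  0.2 -0.9 -0.3  1.5  0.5  0.2 -0.5 -0.9]
```

View pics/t2.png

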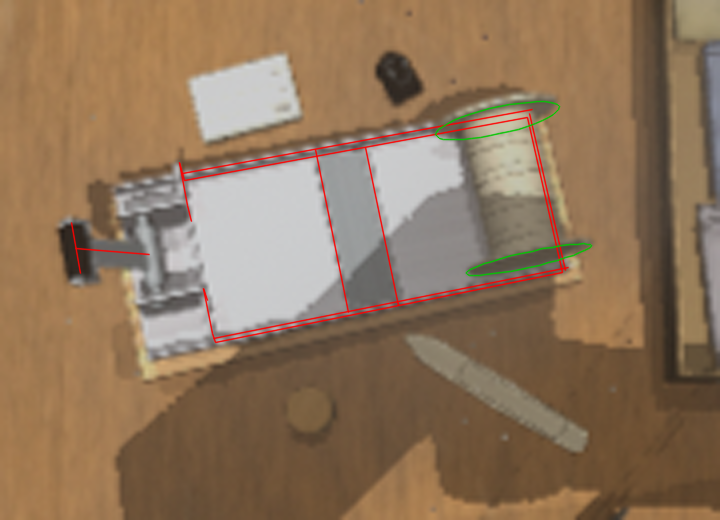

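View pics/s2.png

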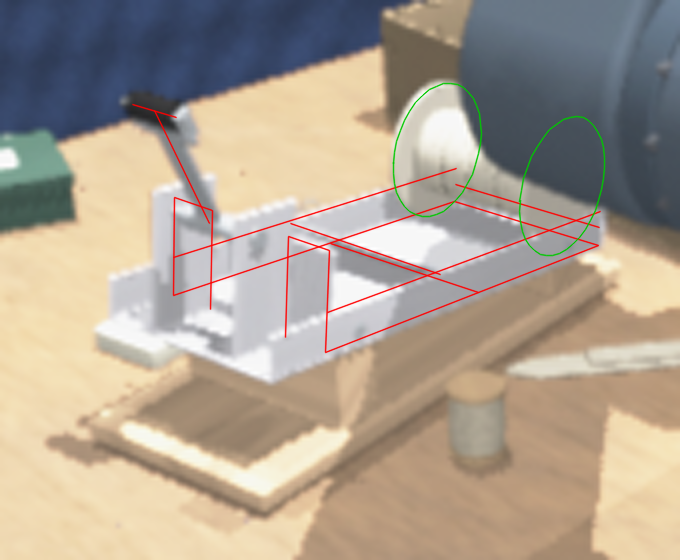

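```bash
python3 - <<'E'
from h import *
v=np.load("pose.npy"); o=arm.get_obs(); print(o["tcp_pos"],R.from_quat(o["tcp_rot"]).as_matrix().round(3).tolist())
for n,L in(("pre",(-276,0,44)),("reel",(-221,0,44)),("tgt",(-50,0,44)),("tip",(70,0,134)),("up",(30,0,145)),("beh",(110,0,125))):
    w=lane2w(L,*v)[0]; print(n,w.round(4),((w-o["tcp_pos"])/.025).round(2))
print(lane2w((-276,0,44),*v)-lane2w((-221,0,44),*v))
import pickle; s,t=pickle.load(open("st.pkl","rb"))
for uv in((333,235),(333,92),(450,235)): print(atz(t,uv,.08))
E
```

```text
[ 0.17262986 -0.60065455  0.24530298] [[0.961, 0.276, -0.0], [0.276, -0.961, 0.0], [-0.0, -0.0, -1.0]]
pre [ 0.5252 -0.208   0.0721] [14.1  15.7  -6.93]
reel [ 0.5143 -0.1547  0.0797] [13.67 17.84 -6.62]
tgt [0.4805 0.0112 0.1036] [12.31 24.48 -5.67]
tip [0.4592 0.1154 0.2095] [11.46 28.64 -1.43]
up [0.4674 0.075  0.2148] [11.79 27.03 -1.22]
beh [0.4511 0.1554 0.2061] [11.14 30.24 -1.57]
[[ 0.01088716 -0.05336259 -0.00767487]]
[ 0.38053002 -0.24831337  0.08      ]
[ 0.78953577 -0.2602322   0.08      ]
[ 0.37721306 -0.56237695  0.08      ]
```

```bash
python3 - <<'E'
from h import *
import pickle
from scipy.optimize import least_squares
s,t=pickle.load(open("st.pkl","rb"))
draw(s,None,(220,150,290,210),8,"pics/box.png"); draw(t,None,(310,80,460,250),4,"pics/boxt.png")
E
```

```text
(no output)
```

View pics/box.png

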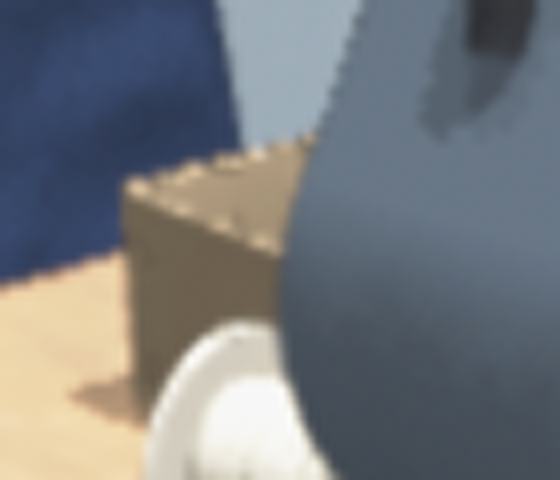

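View pics/boxt.png

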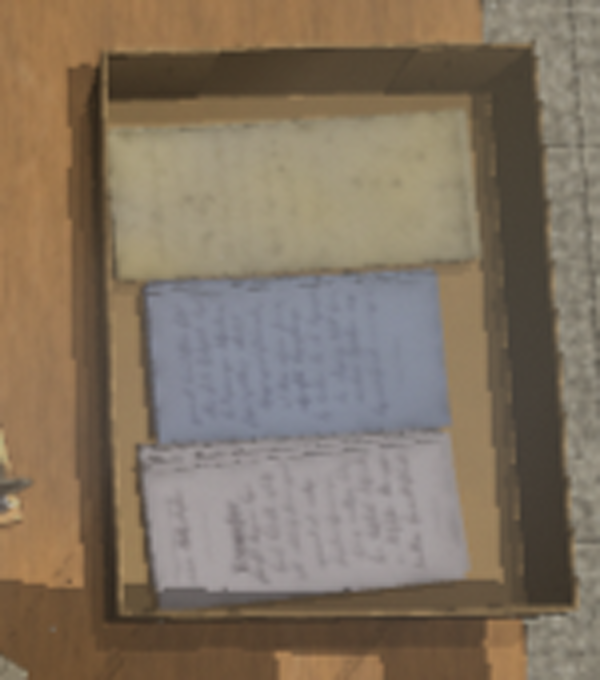

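```bash
python3 - <<'E'
from h import *
import pickle
from scipy.optimize import least_squares
s,t=pickle.load(open("st.pkl","rb"))
a=[(s,(235,173)),(t,(335.3,92))]
r=least_squares(lambda X:np.concatenate([P(p,X)[0]-u for p,u in a]),[.7,-.25,.1]);print(r.x,r.fun)
for u in((335.3,92),(336,156),(338,233)): print(atz(t,u,r.x[2]))
E
```

```text
[ 0.78503389 -0.26665384  0.08800642] [-0.44467401 -0.06069055  0.32596261  0.27095101]
[ 0.78586566 -0.26575448  0.08800642]
[ 0.5988303  -0.26208453  0.08800642]
[ 0.38538025 -0.26100938  0.08800642]
```

```bash
python3 -m jog '{"travel":[[2,2.5,1.5],[3.5,4,2],[5,5.5,2],[6,7,2],[7,8,2],[8,9,2],[9,10,2],[10,11,2],[11,12,2],[12,13,2]],"rotation":[[0,0,6],[0,0,12],[0,0,18],[0,0,24],[0,0,30],[0,0,36],[0,0,42],[0,0,48],[0,0,54],[0,0,60]],"claw":[40,40,40,40,40,40,40,40,40,40]}'
```

```text
clock: 2.43
tcp_pos: [0.4505, -0.2975, 0.2956]
tcp_rot: [0.786, 0.618, 0.0, 0.0]
wrist_force: [-0.1, -1.2, -0.7]
gripper_width: 0.034
```

```bash
python3 -m jog '{"travel":[[1,1.5,0],[2.06,2.94,0],[2.06,2.94,0],[2.06,2.94,0],[2.06,2.94,-2],[2.06,2.94,-3],[2.06,2.94,-4]],"rotation":[[0,0,7],[0,0,14],[0,0,20],[0,0,25.4],[0,0,25.4],[0,0,25.4],[0,0,25.4]],"claw":[40,40,40,40,40,40,40]}'
python3 - <<'E'
from h import *
v=np.load("pose.npy"); o=arm.get_obs(); print(o["tcp_pos"],R.from_quat(o["tcp_rot"]).as_matrix().round(3).tolist(),v[2])
w=lane2w((-270,0,44),*v)[0]; print(w,(w-o["tcp_pos"])/.025)
for n in("wrist","top","scene"):
    p=arm.capture(n); cv2.imwrite(f"pics/{n}3.png",p["image"][:,:,::-1])
E
```

```text
clock: 3.02
tcp_pos: [0.5003, -0.2247, 0.1933]
tcp_rot: [0.633, 0.774, -0.0, -0.001]
wrist_force: [-0.5, 0.3, -0.5]
gripper_width: 0.034
[ 0.50027908 -0.22474052  0.19331993] [[-0.199, 0.98, -0.001], [0.98, 0.199, 0.001], [0.001, -0.001, -1.0]] 1.772056448316031
[ 0.52401273 -0.20221643  0.07289286] [ 0.94934615  0.9009637  -4.81708267]
```

View pics/wrist3.png

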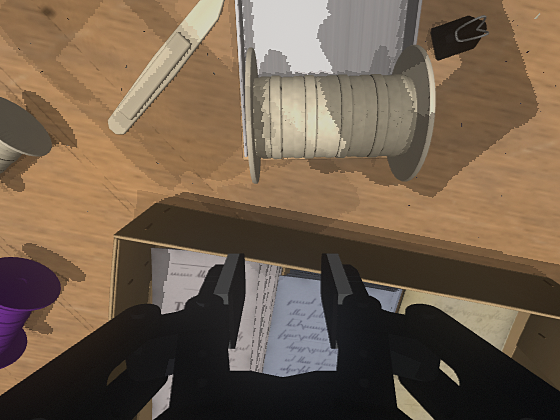

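View pics/scene3.png

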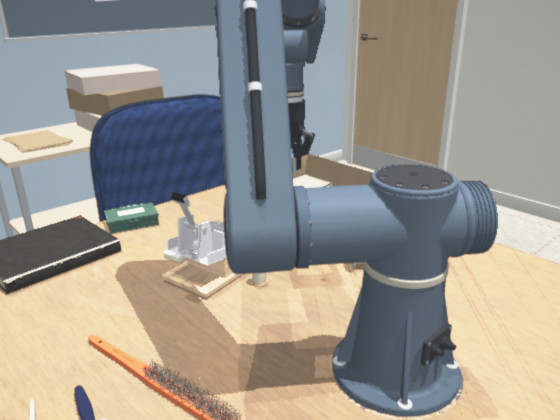

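```bash
python3 -m jog '{"travel":[[0.95,0.9,-1],[0.95,0.9,-2],[0.95,0.9,-2],[0.95,0.9,-2]],"rotation":[[0,0,0],[0,0,0],[0,0,0],[0,0,0]],"claw":[40,40,40,40]}'
python3 - <<'E'
from h import *
v=np.load("pose.npy"); o=arm.get_obs()
w=lane2w((-270,0,44),*v)[0]; print(w,(w-o["tcp_pos"])/.025)
p=arm.capture("wrist"); cv2.imwrite(f"pics/wrist4.png",p["image"][:,:,::-1])
print(P(p,lane2w([(-221,-50,88),(-221,50,88),(-252,-58,12),(-252,58,12)],*v)))
E
```

```text
clock: 3.5
tcp_pos: [0.5249, -0.2033, 0.1461]
tcp_rot: [0.633, 0.774, -0.0, 0.0]
wrist_force: [-0.2, 0.3, 1.3]
gripper_width: 0.0341
[ 0.52401273 -0.20221643  0.07289286] [-0.03706858  0.04372045 -2.92654632]
[[392.00938971 172.60460149]
 [166.40001801 172.88687941]
 [365.87384964 179.80807418]
 [195.20166976 180.01745922]]
```

View pics/wrist4.png

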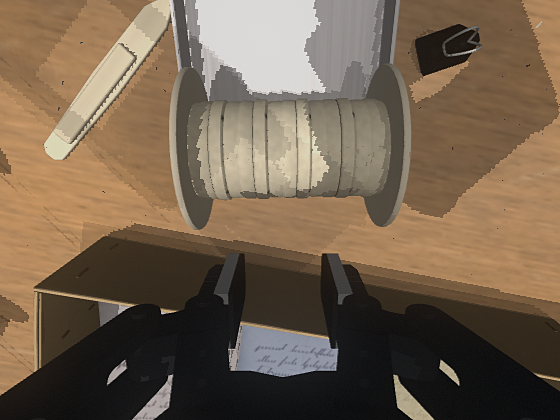

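```bash
python3 -m jog '{"travel":[[0.08,0,-1],[0.08,0,-2],[0.08,0,-2.65],[0.08,0,-2.65],[0.08,0,-2.65]],"rotation":[[0,0,0],[0,0,0],[0,0,0],[0,0,0],[0,0,0]],"claw":[40,40,40,40,40]}'
python3 - <<'E'
from h import *
v=np.load("pose.npy"); 
p=arm.capture("wrist"); draw(p,v,(100,0,500,300),2,"pics/wrist5.png")
M=R.from_euler("z",v[2])*R.from_euler("y",-.14)
print(M.apply([1,0,0])/.025*.001)
print(M.inv().apply(arm.get_obs()["tcp_pos"]-[v[0],v[1],.067]))
E
```

```text
clock: 3.97
tcp_pos: [0.5271, -0.2041, 0.0803]
tcp_rot: [0.633, 0.774, 0.0, 0.001]
wrist_force: [0.3, -1.8, 1.0]
gripper_width: 0.0343
[-0.00791793  0.03880916  0.00558172]
[-0.2716924  -0.00317781  0.05230728]
```

View pics/wrist5.png

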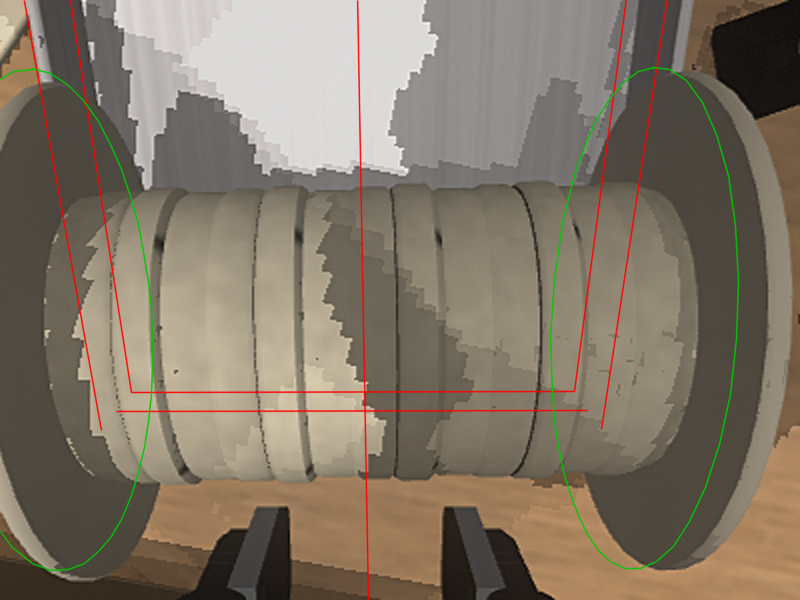

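```bash
python3 -m jog '{"travel":[[-0.03,0.16,0.02],[-0.06,0.31,0.04],[-0.1,0.47,0.07],[-0.13,0.62,0.09],[-0.16,0.78,0.11],[-0.19,0.93,0.13],[-0.22,1.09,0.16],[-0.25,1.24,0.18],[-0.28,1.4,0.2],[-0.32,1.55,0.22]],"rotation":[[0,0,0],[0,0,0],[0,0,0],[0,0,0],[0,0,0],[0,0,0],[0,0,0],[0,0,0],[0,0,0],[0,0,0]],"claw":[40,40,40,40,40,40,40,40,40,40]}'
python3 - <<'E'
from h import *
v=np.load("pose.npy"); 
p=arm.capture("wrist"); draw(p,None,(100,0,500,300),2,"pics/wrist6.png")
M=R.from_euler("z",v[2])*R.from_euler("y",-.14)
print(M.inv().apply(arm.get_obs()["tcp_pos"]-[v[0],v[1],.067]))
p=arm.capture("top"); draw(p,None,(170,140,350,270),4,"pics/t6.png")
E
```

```text
clock: 4.85
tcp_pos: [0.5187, -0.164, 0.0844]
tcp_rot: [0.633, 0.774, 0.0, 0.0]
wrist_force: [0.4, -0.9, 1.5]
gripper_width: 0.0344
[-0.22936157 -0.00203386  0.04990539]
```

View pics/wrist6.png

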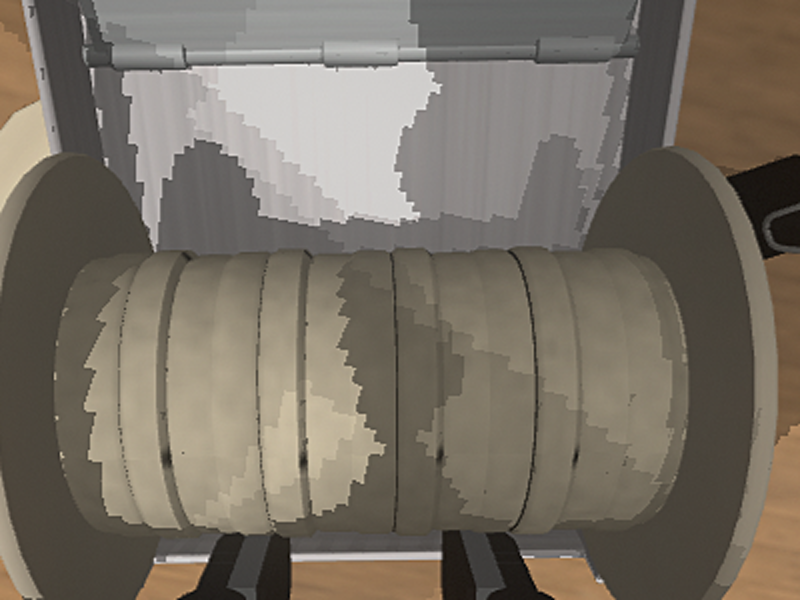

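View pics/t6.png

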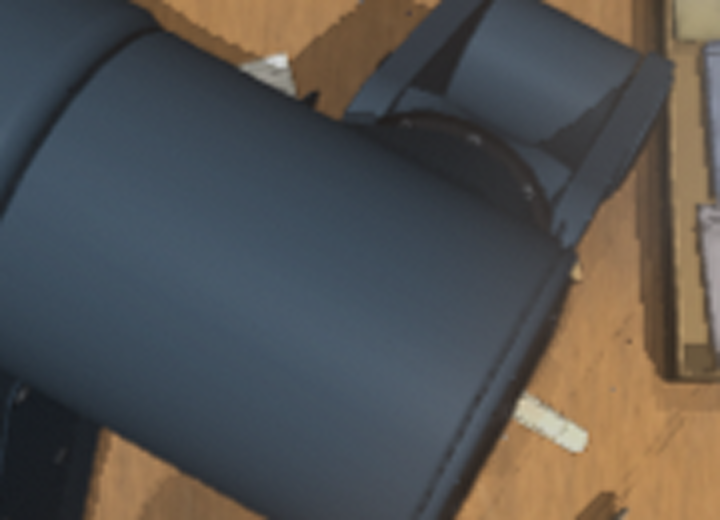

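```bash
python3 -m jog '{"travel":[[-0.04,0.2,0.03],[-0.08,0.4,0.06],[-0.12,0.6,0.09],[-0.16,0.8,0.115],[-0.2,1.0,0.145],[-0.24,1.2,0.17],[-0.29,1.4,0.2],[-0.33,1.6,0.23],[-0.37,1.8,0.26],[-0.41,2.0,0.29]],"rotation":[[0,0,0],[0,0,0],[0,0,0],[0,0,0],[0,0,0],[0,0,0],[0,0,0],[0,0,0],[0,0,0],[0,0,0]],"claw":[40,40,40,40,40,40,40,40,40,40]}'
python3 - <<'E'
from h import *
v=np.load("pose.npy"); 
p=arm.capture("wrist"); draw(p,None,(100,0,500,300),2,"pics/wrist7.png")
M=R.from_euler("z",v[2])*R.from_euler("y",-.14)
print(M.inv().apply(arm.get_obs()["tcp_pos"]-[v[0],v[1],.067]))
E
```

```text
clock: 5.78
tcp_pos: [0.5092, -0.115, 0.0922]
tcp_rot: [0.633, 0.774, -0.0, 0.002]
wrist_force: [0.5, -5.1, 3.7]
gripper_width: 0.0342
[-0.1785167  -0.00261992  0.05063911]
```

View pics/wrist7.png

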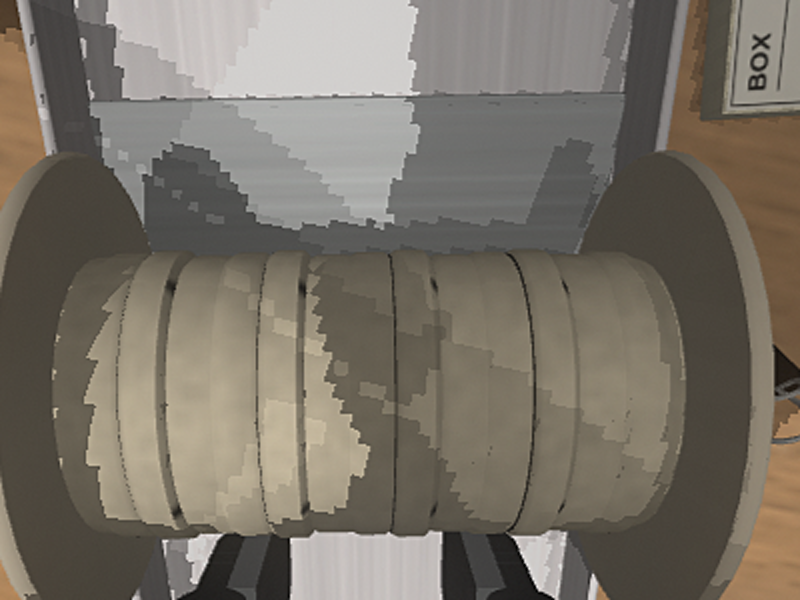

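```bash
python3 -m jog '{"travel":[[-0.03,0.16,0.02],[-0.06,0.31,0.04],[-0.1,0.47,0.07],[-0.13,0.62,0.09],[-0.16,0.78,0.11],[-0.19,0.93,0.13],[-0.22,1.09,0.16],[-0.25,1.24,0.18],[-0.28,1.4,0.2],[-0.32,1.55,0.22]],"rotation":[[0,0,0],[0,0,0],[0,0,0],[0,0,0],[0,0,0],[0,0,0],[0,0,0],[0,0,0],[0,0,0],[0,0,0]],"claw":[40,40,40,40,40,40,40,40,40,40]}'
python3 - <<'E'
from h import *
v=np.load("pose.npy"); 
p=arm.capture("wrist"); draw(p,None,(100,0,500,300),2,"pics/wrist8.png")
M=R.from_euler("z",v[2])*R.from_euler("y",-.14)
print(M.inv().apply(arm.get_obs()["tcp_pos"]-[v[0],v[1],.067]))
E
```

```text
clock: 6.67
tcp_pos: [0.5005, -0.0756, 0.0973]
tcp_rot: [0.633, 0.774, -0.0, 0.0]
wrist_force: [1.7, -3.9, 4.6]
gripper_width: 0.0347
[-0.13818818 -0.00187552  0.05008626]
```

View pics/wrist8.png

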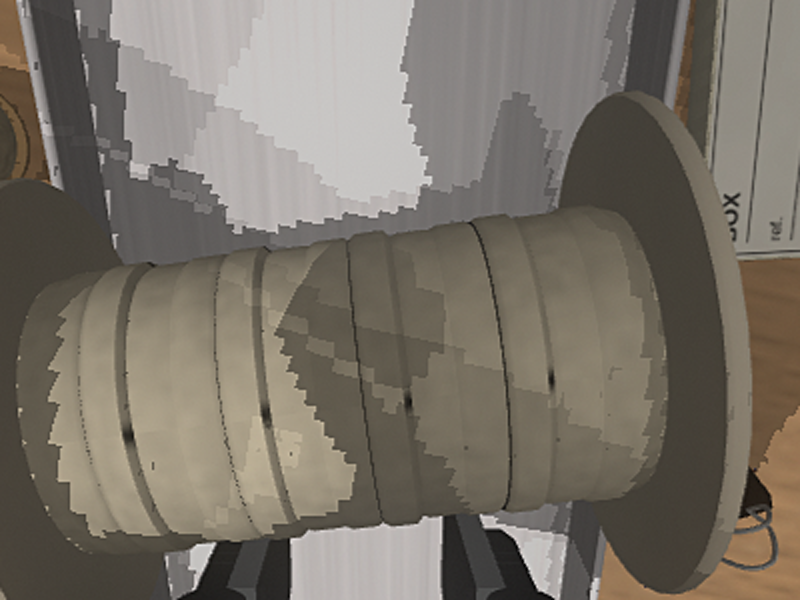

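```bash
python3 -m jog '{"travel":[[-0.03,0.12,0.02],[-0.05,0.23,0.03],[-0.07,0.35,0.05],[-0.1,0.47,0.07]],"rotation":[[0,0,-2],[0,0,-4],[0,0,-6],[0,0,-6]],"claw":[45,45,45,45]}'
python3 - <<'E'
from h import *
v=np.load("pose.npy"); 
p=arm.capture("wrist"); draw(p,None,(100,0,500,300),2,"pics/wrist9.png")
M=R.from_euler("z",v[2])*R.from_euler("y",-.14)
print(M.inv().apply(arm.get_obs()["tcp_pos"]-[v[0],v[1],.067]))
E
```

```text
clock: 7.05
tcp_pos: [0.4971, -0.0634, 0.0986]
tcp_rot: [0.673, 0.74, -0.0, -0.001]
wrist_force: [1.0, -2.4, 2.6]
gripper_width: 0.0386
[-0.1257535  -0.00121031  0.0497334 ]
```

View pics/wrist9.png

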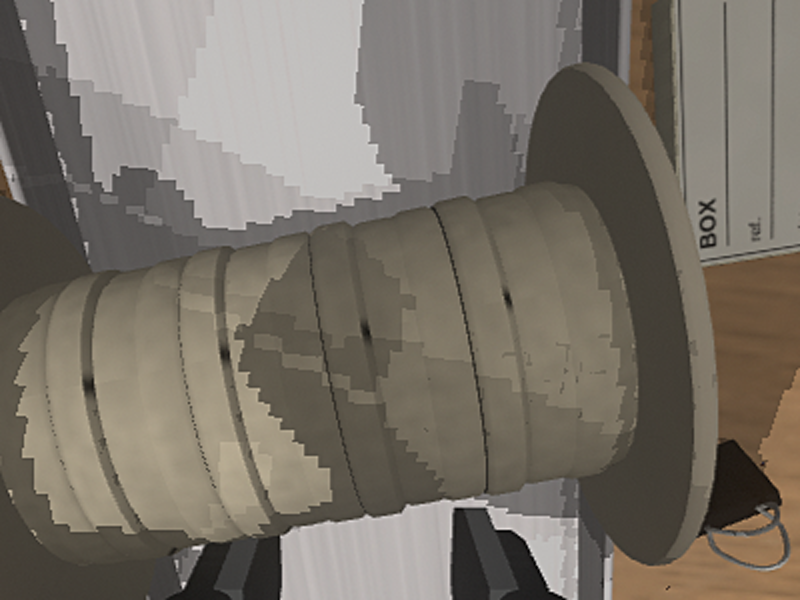

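```bash
python3 -m jog '{"travel":[[-0.03,0.12,0.02],[-0.05,0.23,0.03],[-0.07,0.35,0.05],[-0.1,0.47,0.07]],"rotation":[[0,0,0],[0,0,0],[0,0,0],[0,0,0]],"claw":[45,45,45,45]}'
python3 - <<'E'
from h import *
v=np.load("pose.npy"); 
p=arm.capture("wrist"); draw(p,None,(60,0,500,300),1.8,"pics/wrist10.png")
M=R.from_euler("z",v[2])*R.from_euler("y",-.14)
print(M.inv().apply(arm.get_obs()["tcp_pos"]-[v[0],v[1],.067]))
E
```

```text
clock: 7.43
tcp_pos: [0.4941, -0.0512, 0.1002]
tcp_rot: [0.673, 0.74, -0.0, -0.001]
wrist_force: [-0.1, 0.2, 0.3]
gripper_width: 0.0385
[-0.11312195 -0.0006355   0.04950413]
```

View pics/wrist10.png

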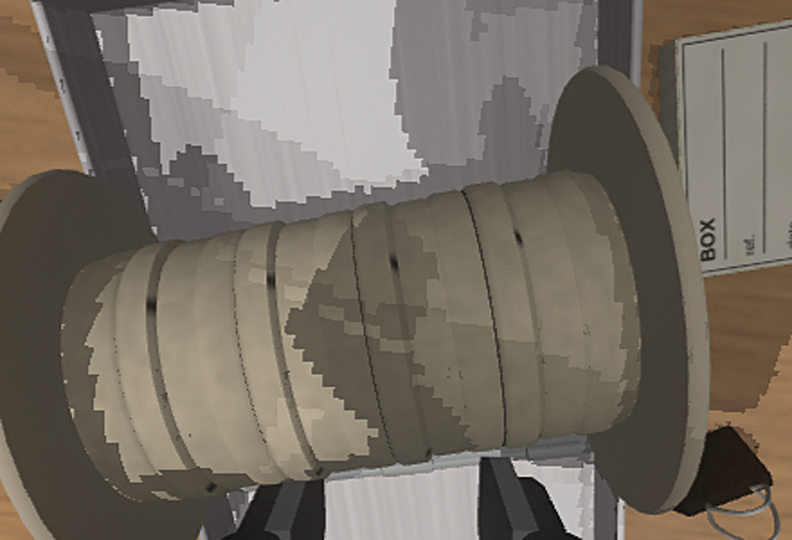

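```bash
python3 -m jog '{"travel":[[-0.03,0.12,0.02],[-0.05,0.23,0.03],[-0.07,0.35,0.05],[-0.1,0.47,0.07]],"rotation":[[0,0,0],[0,0,0],[0,0,0],[0,0,0]],"claw":[45,45,45,45]}'
python3 - <<'E'
from h import *
v=np.load("pose.npy"); 
p=arm.capture("wrist"); draw(p,None,(60,0,500,300),1.8,"pics/wrist11.png")
M=R.from_euler("z",v[2])*R.from_euler("y",-.14)
print(M.inv().apply(arm.get_obs()["tcp_pos"]-[v[0],v[1],.067]))
E
```

```text
clock: 7.82
tcp_pos: [0.4928, -0.0402, 0.1024]
tcp_rot: [0.673, 0.74, 0.0, 0.0]
wrist_force: [0.5, -0.5, 0.8]
gripper_width: 0.0385
[-0.10180335 -0.0016241   0.0501769 ]
```

View pics/wrist11.png

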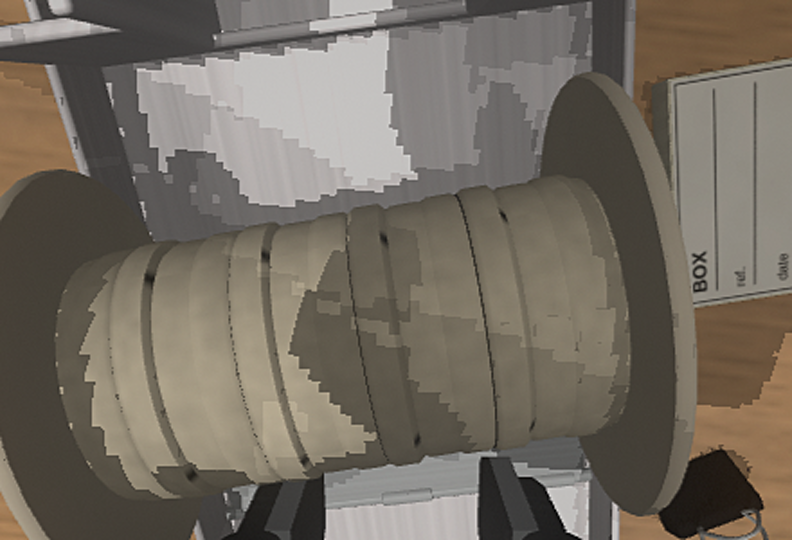

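```bash
python3 -m jog '{"travel":[[-0.03,0.12,0.02],[-0.05,0.23,0.03],[-0.07,0.35,0.05],[-0.1,0.47,0.07],[-0.1,0.5,0.07]],"rotation":[[0,0,0],[0,0,0],[0,0,0],[0,0,0],[0,0,0]],"claw":[45,45,45,45,45]}'
python3 - <<'E'
from h import *
v=np.load("pose.npy"); 
p=arm.capture("wrist"); draw(p,None,(60,0,500,300),1.8,"pics/wrist12.png")
M=R.from_euler("z",v[2])*R.from_euler("y",-.14)
print(M.inv().apply(arm.get_obs()["tcp_pos"]-[v[0],v[1],.067]))
E
```

```text
clock: 8.28
tcp_pos: [0.4902, -0.0274, 0.1043]
tcp_rot: [0.673, 0.74, 0.0, 0.0]
wrist_force: [0.3, -1.5, 1.1]
gripper_width: 0.0386
[-0.08937302 -0.00184693  0.05019745]
```

View pics/wrist12.png

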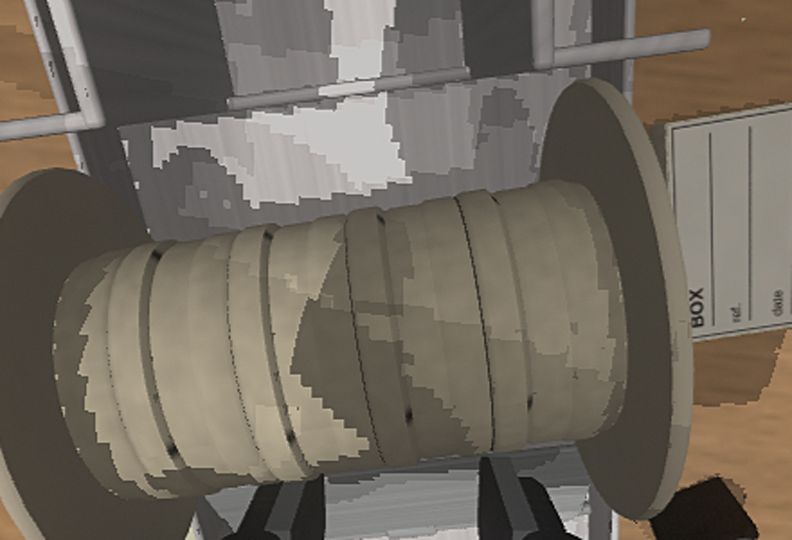

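```bash
python3 -m jog '{"travel":[[-0.02,0.08,0.01],[-0.03,0.16,0.02],[-0.05,0.23,0.03],[-0.05,0.23,0.03]],"rotation":[[0,0,0],[0,0,0],[0,0,0],[0,0,0]],"claw":[45,45,45,45]}'
python3 - <<'E'
from h import *
v=np.load("pose.npy"); 
p=arm.capture("wrist"); draw(p,None,(60,0,500,300),1.8,"pics/wrist13.png")
M=R.from_euler("z",v[2])*R.from_euler("y",-.14)
print(M.inv().apply(arm.get_obs()["tcp_pos"]-[v[0],v[1],.067]))
E
```

```text
clock: 8.67
tcp_pos: [0.4889, -0.0227, 0.1049]
tcp_rot: [0.672, 0.74, -0.001, 0.0]
wrist_force: [-1.7, -5.6, 0.5]
gripper_width: 0.0382
[-0.08442785 -0.00142284  0.05012736]
```

View pics/wrist13.png

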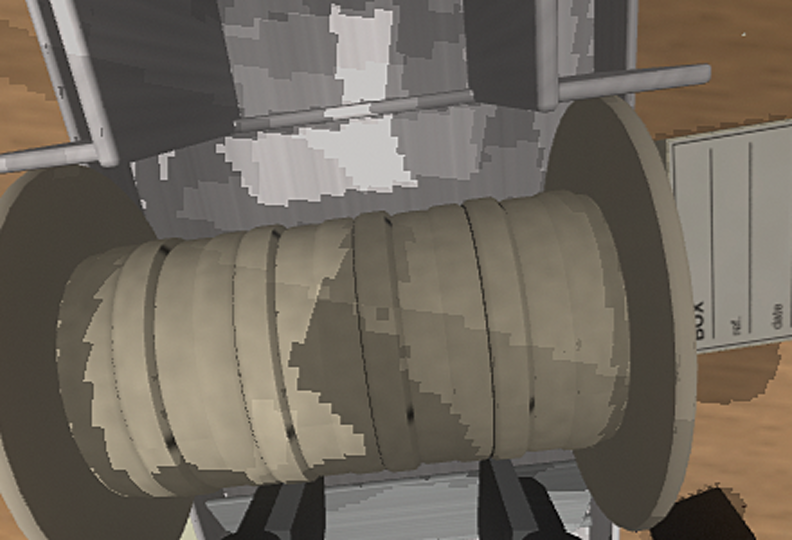

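```bash
python3 -m jog '{"travel":[[0.03,-0.12,0.0],[0.05,-0.25,0.03],[0.08,-0.4,0.07],[0.12,-0.6,0.12],[0.16,-0.8,0.2],[0.2,-1,0.3],[0.2,-1,0.5]],"rotation":[[0,0,0],[0,0,0],[0,0,0],[0,0,0],[0,0,0],[0,0,0],[0,0,3]],"claw":[45,45,45,45,45,45,45]}'
python3 - <<'E'
from h import *
v=np.load("pose.npy"); 
p=arm.capture("wrist"); draw(p,None,(60,0,500,400),1.5,"pics/wrist14.png")
M=R.from_euler("z",v[2])*R.from_euler("y",-.14)
print(M.inv().apply(arm.get_obs()["tcp_pos"]-[v[0],v[1],.067]))
E
```

```text
clock: 9.3
tcp_pos: [0.4945, -0.0483, 0.1174]
tcp_rot: [0.653, 0.757, 0.0, 0.0]
wrist_force: [0.2, -0.6, 1.1]
gripper_width: 0.0383
[-0.10833817 -0.00227652  0.0671331 ]
```

View pics/wrist14.png

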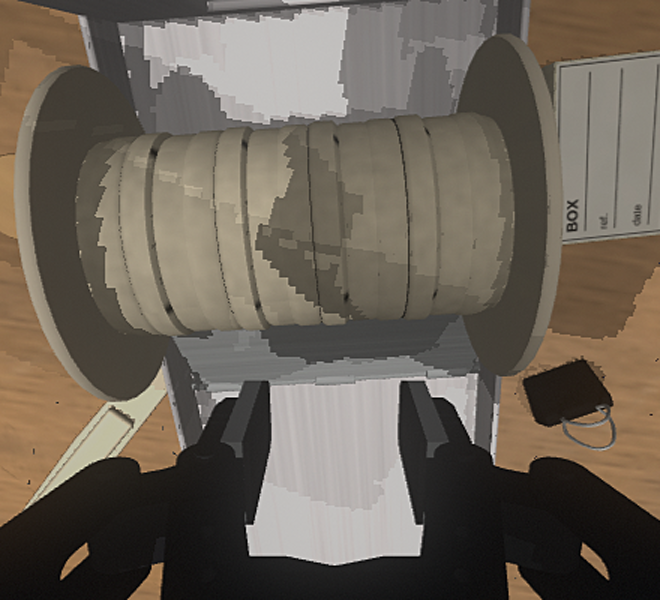

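```bash
python3 -m jog '{"travel":[[0,0,1],[0,0,2],[0,0,3],[0,0,4],[0,0,5],[0,0,5],[0,0,5]],"rotation":[[0,0,3],[0,0,3],[0,0,3],[0,0,3],[0,0,3],[0,0,3],[0,0,3]],"claw":[45,30,0,0,0,0,0]}'
python3 - <<'E'
from h import *
v=np.load("pose.npy").copy(); 
import h
p=arm.capture("wrist"); 
M=R.from_euler("z",v[2])*R.from_euler("y",-.14)
v[:2]-=M.apply([0,.003,0])[:2]
draw(p,v,(0,0,560,420),1.4,"pics/wrist15.png")
print(M.inv().apply(arm.get_obs()["tcp_pos"]-[v[0],v[1],.067]))
E
```

```text
clock: 9.93
tcp_pos: [0.4949, -0.0475, 0.2438]
tcp_rot: [0.633, 0.774, 0.001, 0.002]
wrist_force: [0.0, 0.1, -0.3]
gripper_width: -0.0006
[-0.08993409  0.00150016  0.18996067]
```

View pics/wrist15.png

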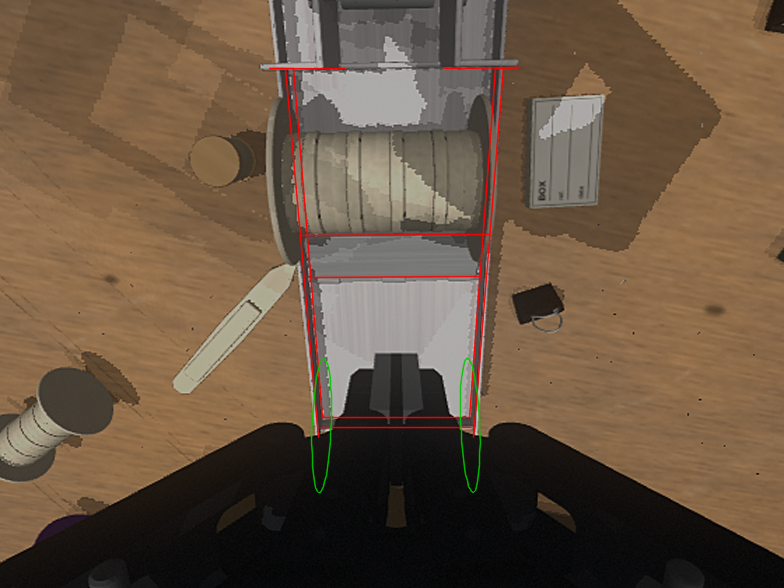

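```bash
sed -i 's/-221+44/RX+44/; s/^def lines/RX=-221\ndef lines/' h.py; python3 - <<'E'
import h
from h import *
v=np.load("pose.npy").copy(); 
M=R.from_euler("z",v[2])*R.from_euler("y",-.14)
v[:2]-=M.apply([0,.003,0])[:2]; np.save("pose2.npy",v)
h.RX=-56
p=arm.capture("wrist"); draw(p,v,(150,30,400,260),2.5,"pics/wrist16.png")
p=arm.capture("scene"); draw(p,v,(140,170,310,310),4,"pics/s16.png")
E
```

```text
(no output)
```

View pics/wrist16.png

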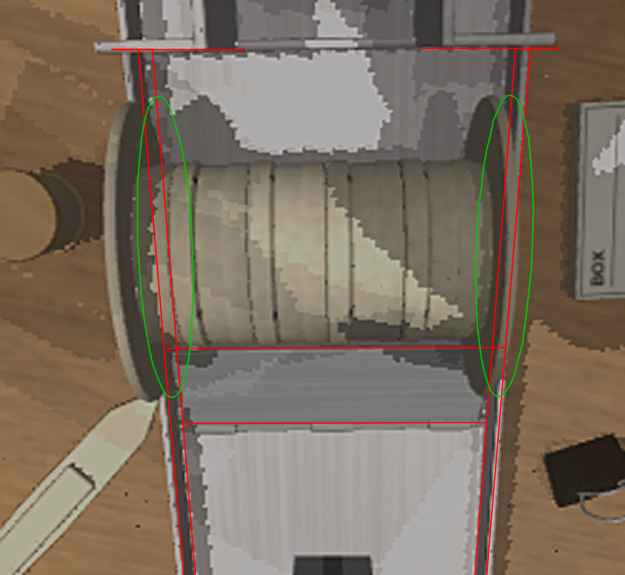

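View pics/s16.png

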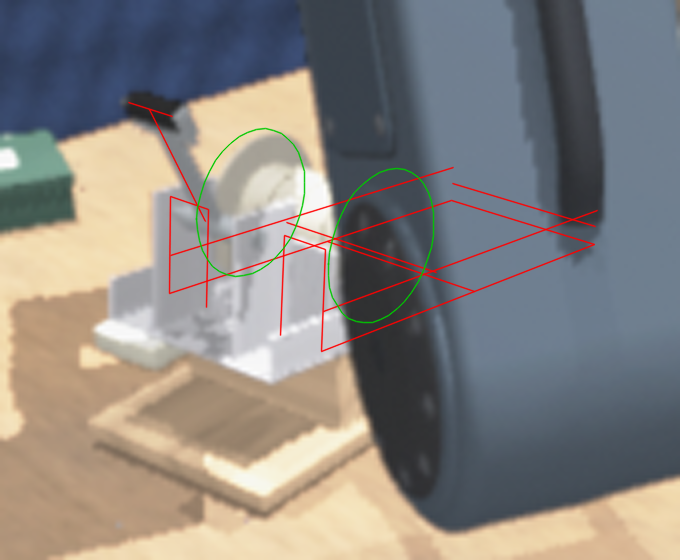

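```bash
python3 -m jog '{"travel":[[0,0,1],[0,0,1.7],[-0.2,1,1.7],[-0.4,2,1.7],[-0.6,3,1.7],[-0.8,4,1.7],[-1,5,1.7],[-1.2,6,1.7],[-1.4,7,1.7],[-1.62,8.08,1.7]],"rotation":[[0,0,0],[0,0,0],[0,0,0],[0,0,0],[0,0,0],[0,0,0],[0,0,0],[0,0,0],[0,0,0],[0,0,0]],"claw":[0,0,0,0,0,0,0,0,0,0]}'
python3 -m jog '{"travel":[[0,0,0],[0,0,0]],"rotation":[[0,0,0],[0,0,0]],"claw":[0,0]}'
python3 - <<'E'
from h import *
v=np.load("pose2.npy")
for n in("wrist","scene","top"):
    p=arm.capture(n); cv2.imwrite(f"pics/{n}17.png",p["image"][:,:,::-1])
    print(n,P(p,lane2w([(70,0,134)],*v)))
E
```

```text
clock: 10.92
tcp_pos: [0.4525, 0.1557, 0.2833]
tcp_rot: [0.633, 0.774, -0.001, -0.001]
wrist_force: [0.8, -0.3, -0.7]
gripper_width: 0.0002
clock: 11.08
tcp_pos: [0.4525, 0.1557, 0.2835]
tcp_rot: [0.632, 0.775, -0.001, -0.001]
wrist_force: [0.6, -0.1, -0.5]
gripper_width: 0.0001
wrist [[284.09727171 285.62805543]]
scene [[176.97589188 196.8889792 ]]
top [[188.20090132 200.39034642]]
```

View pics/wrist17.png

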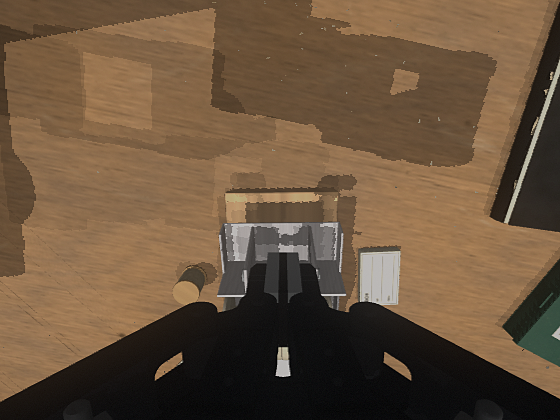

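View pics/scene17.png

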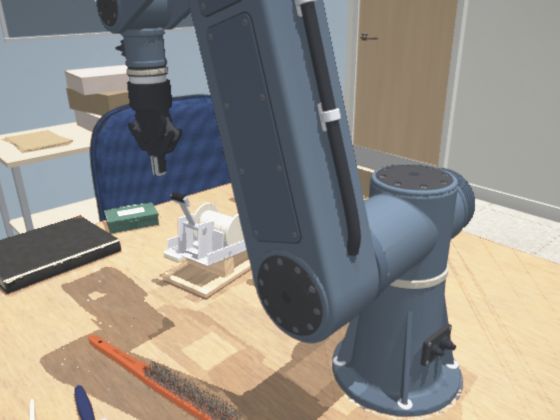

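View pics/top17.png

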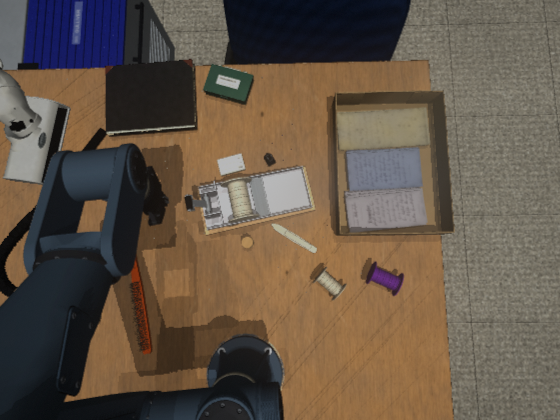

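```bash
python3 -m jog '{"travel":[[0,0,-0.8],[0,0,-1.6],[0,0,-2.4],[0,0,-3.2],[0,0,-3.2],[0,0,-3.2]],"rotation":[[0,0,0],[0,0,0],[0,0,0],[0,0,0],[0,0,0],[0,0,0]],"claw":[0,0,0,0,0,0]}'
python3 - <<'E'
from h import *
for n in("scene","top"):
    p=arm.capture(n); draw(p,None,(120,130,300,270),4,f"pics/{n}18.png")
E
```

```text
clock: 11.73
tcp_pos: [0.4533, 0.1538, 0.2041]
tcp_rot: [0.634, 0.773, -0.001, -0.001]
wrist_force: [0.8, -0.6, 0.7]
gripper_width: -0.0002
```

View pics/scene18.png

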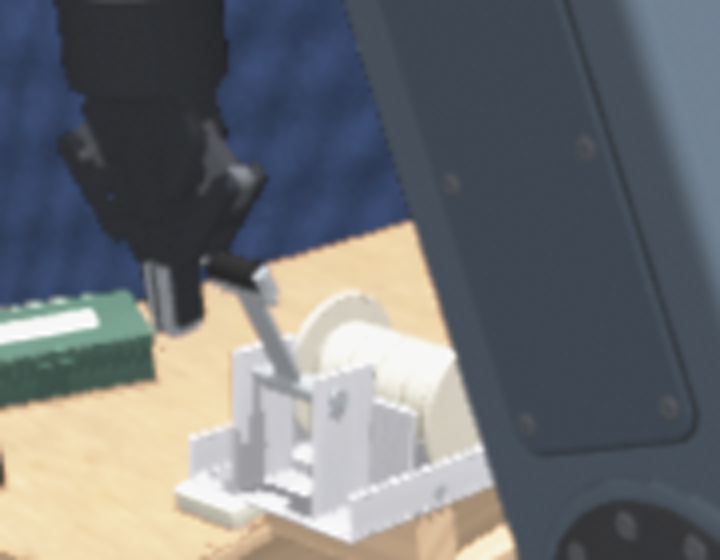

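View pics/top18.png

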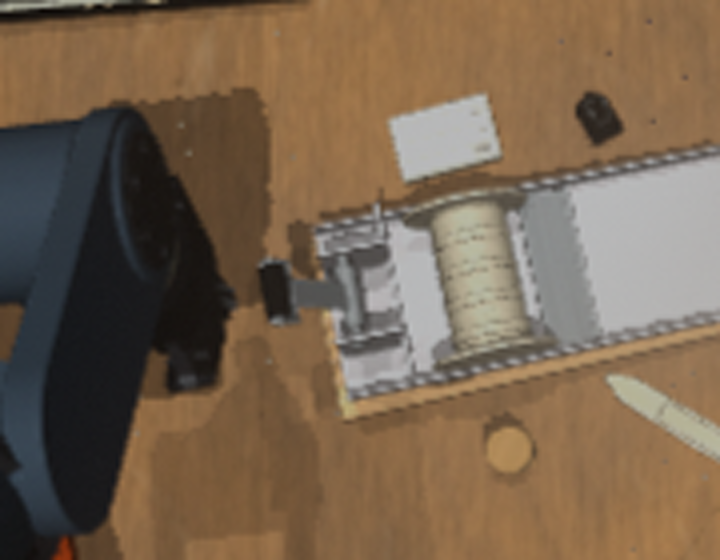

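```bash
python3 -m jog '{"travel":[[0.05,-0.24,0],[0.1,-0.48,0],[0.15,-0.72,0],[0.2,-0.96,0],[0.24,-1.18,0],[0.28,-1.38,0],[0.32,-1.58,0],[0.36,-1.78,0],[0.4,-1.96,0],[0.4,-1.96,0]],"rotation":[[0,0,0],[0,0,0],[0,0,0],[0,0,0],[0,0,0],[0,0,0],[0,0,0],[0,0,0],[0,0,0],[0,0,0]],"claw":[0,0,0,0,0,0,0,0,0,0]}'
python3 - <<'E'
from h import *
for n in("scene",):
    p=arm.capture(n); draw(p,None,(120,130,300,270),4,f"pics/{n}19.png")
E
```

```text
clock: 12.67
tcp_pos: [0.4639, 0.105, 0.2049]
tcp_rot: [0.633, 0.774, -0.0, 0.0]
wrist_force: [-0.4, -0.0, -0.3]
gripper_width: -0.0
```

View pics/scene19.png

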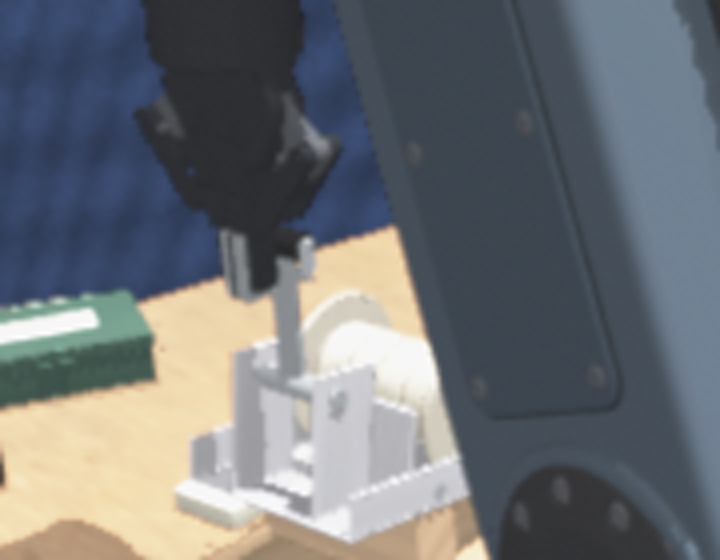

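Arm is near upright and follows the fingers; push slowly past upright.

```bash
python3 -m jog '{"travel":[[0.03,-0.15,0],[0.06,-0.3,0],[0.09,-0.45,0],[0.12,-0.6,0],[0.15,-0.75,0],[0.18,-0.9,0],[0.21,-1.05,0],[0.24,-1.2,0],[0.24,-1.2,0]],"rotation":[[0,0,0],[0,0,0],[0,0,0],[0,0,0],[0,0,0],[0,0,0],[0,0,0],[0,0,0],[0,0,0]],"claw":[0,0,0,0,0,0,0,0,0]}'
python3 - <<'E'
from h import *
for n in("scene",):
    p=arm.capture(n); draw(p,None,(120,130,300,270),4,f"pics/{n}20.png")
E
```

```text
clock: 13.47
tcp_pos: [0.4699, 0.0752, 0.2049]
tcp_rot: [0.633, 0.774, 0.0, 0.0]
wrist_force: [0.9, -0.5, -1.2]
gripper_width: -0.0001
```

View pics/scene20.png

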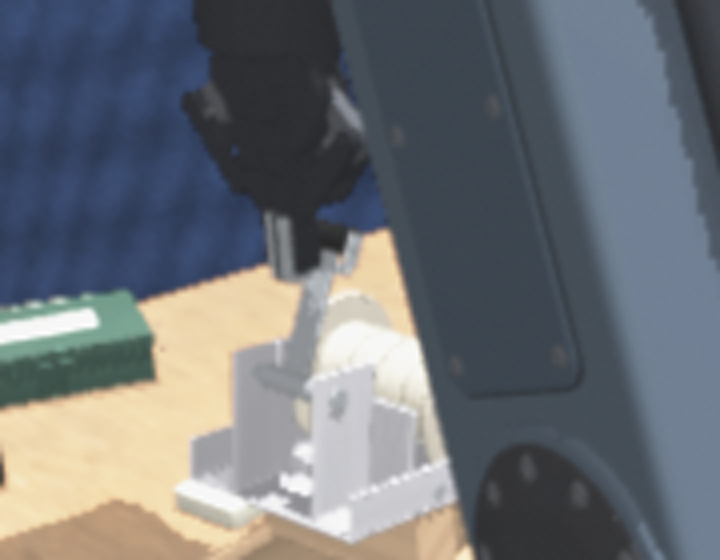

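```bash
python3 -m jog '{"travel":[[0.03,-0.15,0],[0.06,-0.3,0],[0.09,-0.45,0],[0.1,-0.5,0],[0.1,-0.5,0],[0.1,-0.5,0],[0.1,-0.5,0],[0.1,-0.5,0]],"rotation":[[0,0,0],[0,0,0],[0,0,0],[0,0,0],[0,0,0],[0,0,0],[0,0,0],[0,0,0]],"claw":[0,0,0,0,0,0,0,0]}'
python3 - <<'E'
from h import *
for n in("scene",):
    p=arm.capture(n); draw(p,None,(120,130,300,270),4,f"pics/{n}21.png")
E
```

```text
clock: 14.18
tcp_pos: [0.472, 0.0635, 0.2049]
tcp_rot: [0.633, 0.774, -0.0, -0.0]
wrist_force: [0.3, -0.1, 0.0]
gripper_width: 0.0003
```

View pics/scene21.png

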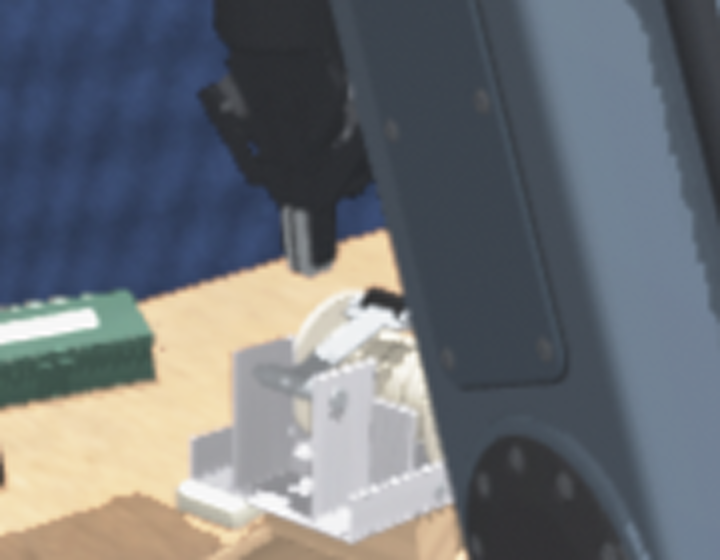

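Falling by itself. Withdraw up and back, then check.

```bash
python3 -m jog '{"travel":[[0,0,0.8],[0,0,1.8],[0,0,3],[-0.2,1,4],[-0.4,2,4],[-0.6,3,4],[-0.8,4,4],[-1,5,4],[-1,5.5,4],[-1,5.5,4]],"rotation":[[0,0,0],[0,0,0],[0,0,0],[0,0,0],[0,0,0],[0,0,0],[0,0,0],[0,0,0],[0,0,0],[0,0,0]],"claw":[0,0,0,0,0,0,0,0,0,0]}'
python3 -m jog '{"travel":[[0,0,0],[0,0,0],[0,0,0],[0,0,0],[0,0,0],[0,0,0]],"rotation":[[0,0,0],[0,0,0],[0,0,0],[0,0,0],[0,0,0],[0,0,0]],"claw":[0,0,0,0,0,0]}'
python3 - <<'E'
import h
from h import *
v=np.load("pose2.npy"); h.RX=-56
for n in("scene","top"):
    p=arm.capture(n); draw(p,v if n=="top" else None,(170,140,350,280),4,f"pics/{n}22.png")
a=np.linspace(0,6.3,2)
p=arm.capture("top"); print(P(p,lane2w([(30-80*np.cos(.17),0,65+80*np.sin(.17))],*v)))
r=arm.cut_out("drag_tip",p); print([(x["confidence"],x["position"]) for x in r])
E
```

```text
clock: 15.07
tcp_pos: [0.4465, 0.2032, 0.305]
tcp_rot: [0.632, 0.775, 0.0, -0.0]
wrist_force: [0.4, -0.2, -0.3]
gripper_width: 0.0001
clock: 15.57
tcp_pos: [0.4473, 0.2003, 0.3049]
tcp_rot: [0.634, 0.774, -0.0, -0.0]
wrist_force: [-0.2, -0.1, 0.3]
gripper_width: -0.0
[[236.29258312 195.37080961]]
[(0.59, [221.9, 203.2])]
```

View pics/scene22.png

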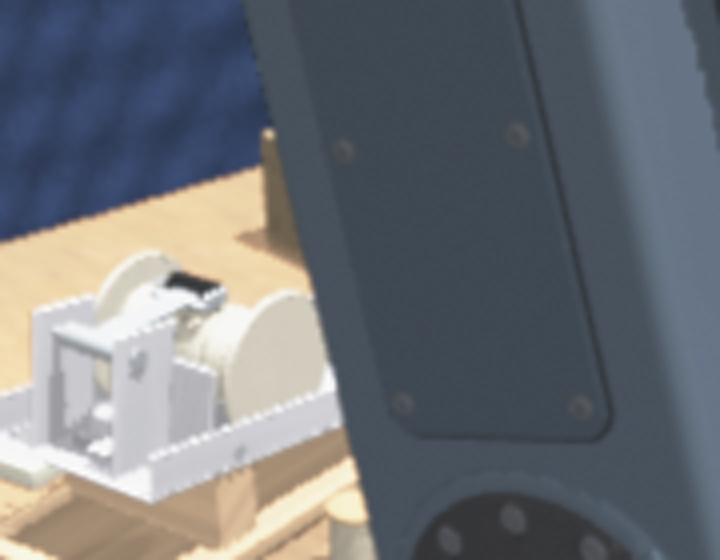

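View pics/top22_raw.png

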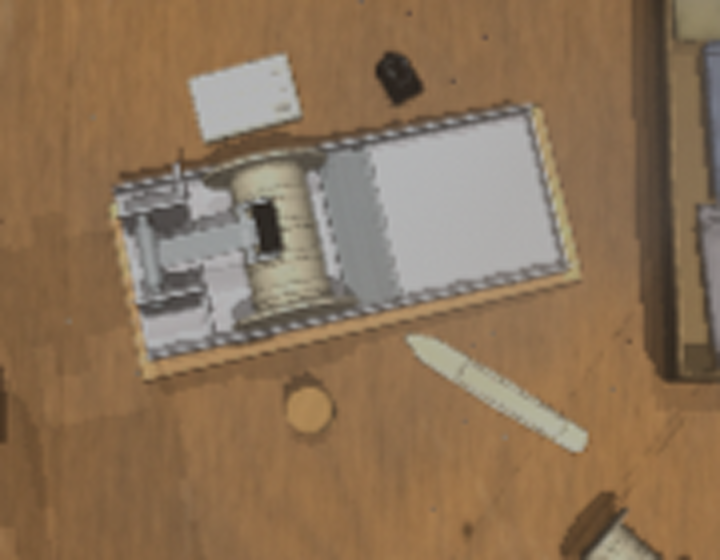

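View pics/top22.png

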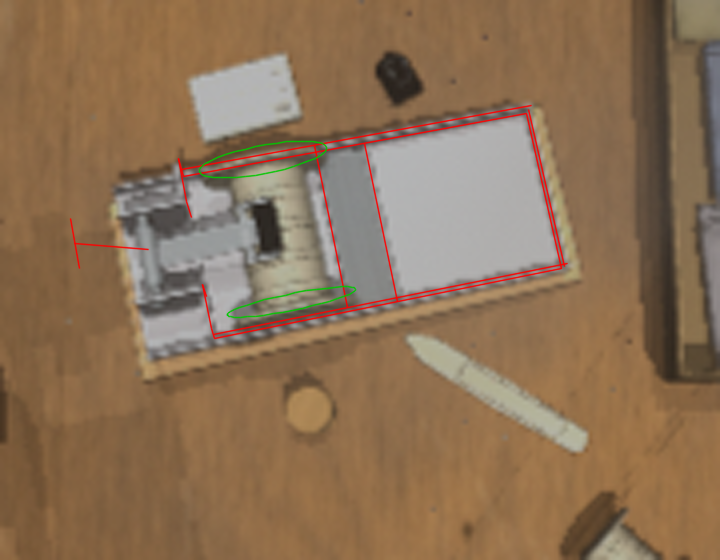

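```bash
python3 -c "
from workcell import arm
print(arm.hand_in(), arm.get_obs()['clock'])"
```

```text
the job is handed in; nothing more can be done
the job is handed in; nothing more can be done
```

The reel is loaded and the drag arm's roller rests on the tape. I handed the job in at about 16 s of the 56 s allowed.

**What I did:** I rolled the reel up the gutter and over the catch with two half-open fingertips on the wound core, without gripping or lifting it. I stopped when it touched the end stop, then let it settle back against the raised catch. After that I pushed the drag arm over from behind with closed fingertips. It fell the last part by itself, and I withdrew the hand up and back.

**Last checks:**
- **Reel:** it matches a centre at lane x ≈ -56 mm, with the catch raised behind it.
- **Roller:** it shows at about (236, 197) in the top picture. The rest angle of 0.17 rad predicts (236, 195), so it sits on the tape between the flanges.
- **Bystanders:** the pad, clip, bobbin and bone folder appear where they were at the start.
- **Forces:** the highest wrist force reported after any move was about 6 N.

**What disagreed:**
- While crossing the catch the reel turned askew by roughly 4–5°. I straightened it by turning the tool 6°. It now sits a few mm towards the side nearer the robot.
- My fitted dispenser pose was about 3 mm off across the gutter, so I corrected it from the wrist picture. That correction did not fit the top view of the leaning roller quite as well.
- In the final top view the `drag_tip` network placed the roller at (222, 203), amid the visible bar. I went by the picture instead.

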